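# Tighten the bench quick clamp on the blue channel

### The job

The blue channel lies loose between the jaws of one of the two bench-mounted quick clamps. Squeeze that clamp's yellow trigger again and again until its sliding jaw holds the channel firmly, then let go and move clear. Work the clamp only by its trigger: do not push its jaw or the channel by hand, and leave the other clamp with the wooden block alone.

Things in the scene. Friction and masses are not known exactly. Their poses are not given: they have to be found in the camera images.
- clamp_squeeze (a point): Squeeze point 145 mm up on the fixed clamp with the channel. Frame: z up, x along its bar from black upright grip (x -14.5..3.5 mm, 26 wide) to yellow trigger (x 21.5..31.5, 22 wide), tops 175 mm up. Squeezed, the trigger slides 17 mm to the grip, outer face at 14.5: point is midway, so centre a 70+ mm wide gripper here from above, closing along x. Let go, a 4-6 N spring returns it in 0.5 s.
- clamp_jaw: That clamp's black sliding jaw; its springy rubber pad (52 x 38 mm) gives up to 5 mm. Origin: centre of the unpressed pad face, 53 mm up; axes as squeeze point. A full squeeze draws it 14 mm along -x (first 10-17) and it stays. Slack 25-50 mm: 2 to 5 squeezes. 20 N on the trigger moves it, 25-60 N makes it firm. When it grips, the trigger stops part-way and the jaw advances under 3 mm.
- channel: Loose blue-painted U-shaped metal channel, 50 mm along the bar, 60 mm across, 40 mm high, open upwards, 0.15 kg, lying on the clamp's bed 32 mm above the bench, between the sliding jaw and the fixed pad on the clamp's black head (pad face 55 mm from the squeeze point along +x, top 75 mm up). Origin at the centre of its underside, z up.
- spare_jaw: Sliding jaw of the other, identical clamp, which has a pale wooden block (50 x 56 x 40 mm) between its jaws: to be left as it is. Origin at the centre of its gripping face, axes as for the first jaw; that clamp's own grip and trigger stand 100 to 170 mm from it along -x.
Things that resemble listed ones, but are neither listed nor needed, are in the scene too. There is more than one size of the channel; the one meant has the size given above.

How it is judged:
By the outcome, as a careful person would: the job done as asked, in the order asked, and still so for the second after the job is handed in, with the robot touching nothing.
It also fails if it takes over 61 s, if anything falls off the work surface, if the arm or the gripper's body presses on something with over 40 N, if the wrist force passes 120 N, or if a joint passes its speed limit or range.

### The arm

A 6-joint arm with a two-finger parallel gripper is mounted at the origin on the work surface. World frame = base frame: x ahead of the robot, y to its left, z up, the work surface at z = 0. Lengths are in m, angles in rad, forces in N, time in s.
With the tool pointing down it reaches from about 0.35 to 0.975 m from the base axis. Payload 4.9 kg.
Tool frame: the origin (TCP) lies midway between the tips of the shut fingers; the grasp point (between the pads) lies 19 mm behind it; z points along the fingers, y is the direction in which the jaws open and shut (so a half turn about z gives the same grasp; the last joint's range is limited). The gripper opens to 85 mm and grips with 20 to 120 N. Pads are 22 mm wide; open, the fingers measure 114 mm over their backs; the gripper's body (76 mm by 85 mm) begins 54 mm behind the grasp point. The pads swing forward as they close: fully open they stand 13 mm farther back than shut.
Start: joints at [1.148, 0.053, 1.613, -0, 1.476, -0.119], TCP at [0.187, 0.596, 0.231] pointing down, gripper open.
Joint ranges: [-3.01, 3.01], [-1.01, 2.22], [0.06, 2.58], [-1.02, 4.17], [0.09, 2.62], [-3.14, 3.14]. Speed limits (rad/s): [2.57, 2.57, 3.14, 3.14, 3.14, 3.14].

### API

Orientations are given as a rotation vector (axis times angle).
In Python, from station import ctrl gives the robot as it stands.
- The arm moves only by the tool play_rows, never from a script. Its argument "motion" is a list that holds one entry, the list of rows, each a list of 7 numbers: the closure, from -1 (fully open) to 1 (shut), then the shift along the tool's x, y, z in cm, then the turn, a rotation vector about the tool's x, y, z in degrees. A call has 1 to 20 rows; each row is the pose to reach, as a shift and turn from the pose measured when the call began, along the tool's axes at that moment; what a row does not reach only later rows make up. A row lasts 1/8 s, in which the tool goes at most 62.5 mm and 10.7 degrees, less where a joint would pass 70% of its speed; a pose out of reach is approached as far as the arm can. A call with a gripper value outside its range is refused whole. The fingers move at their own pace and stop on an object; "newtons" is the grip in N (left out, the last holds). Time passes only in rows, so rows that repeat a pose let the fingers close. It gives the time, the measured TCP pose, the force and the opening at its end, in the units of the state.
- ctrl.get_obs(): the state, without advancing time (a new reading comes with each control period).
- ctrl.get_image(name): name is "scene" or "top" or "wrist"; returns a dict with "color" (480x640x3 uint8, red, green, blue), "mtx" (3x3 intrinsics, pixels), "T" (4x4, takes a point from camera to world coordinates). Camera axes: x right, y up, looking along -z (the intrinsics and any distortion apply to the point x, -y, -z); pixel columns grow to the right and rows downward; lengths in m; the calibration is good to about 2 mm. A picture is of the moment at which its call begins. There is no depth.
- ctrl.finish_job(): hands the job in, once; it reports no verdict.
The state is a dict: "t": time; "q": joint angles; "dq": joint speeds; "effort": joint torques, N m; "tool_pos": TCP position; "tool_rot": TCP orientation; "contact_force": force on the tool from outside, world axes, zero at the start; "wrist_torque": the same for the moment, N m; "opening": finger opening in m.
Only numpy, scipy, OpenCV 4.12 (cv2) and the standard library are available. Lean on these libraries where they do the work, as an engineer would, in place of code of your own. Each camera call takes 0.05 s, during which the arm holds its last target.

## Working session

There is one attempt and no reset: what is moved stays moved. The work goes in short steps, Python scripts to look and compute and a tool call to move; the robot and the scene stay as the last step left them, time stands still between calls to the robot, and variables do not carry over. Pictures are saved under pics/ and viewed, and the job is handed in when it is done.

Besides the shell and the picture viewer there is one more tool, called after "Call:" as name(argument=value, ...), one argument or row to a line, values as JSON. play_rows: Moves the arm, as the interface text tells. Its arguments: {"type":"object","properties":{"motion":{"type":"array"},"newtons":{"type":"number"}},"required":["motion"]}

```bash
mkdir -p pics; cat > h.py <<'E'
from station import ctrl
import cv2,numpy as np,pickle
def snap(n,tag):
    d=ctrl.get_image(n); cv2.imwrite(f'pics/{tag}.png',d['color'][:,:,::-1]); pickle.dump(d,open(f'{tag}.pkl','wb')); return d
def ray(d,u,v):
    K=np.array(d['mtx'],float);T=np.array(d['T'])
    p=np.array([(u-K[0,2])/K[0,0],-(v-K[1,2])/K[1,1],-1.]);r=T[:3,:3]@p
    return T[:3,3],r/np.linalg.norm(r)
def tri(l):
    A=np.zeros((3,3));b=np.zeros(3)
    for o,r in l:
        P=np.eye(3)-np.outer(r,r);A+=P;b+=P@o
    x=np.linalg.solve(A,b);return x,[np.linalg.norm(np.cross(x-o,r)) for o,r in l]
def atz(d,u,v,z):
    o,r=ray(d,u,v);return o+r*(z-o[2])/r[2]
def proj(d,X):
    T=np.array(d['T']);K=np.array(d['mtx']);c=T[:3,:3].T@(np.array(X)-T[:3,3]);c=c*[1,-1,-1];p=K@c;return p[:2]/p[2]
def load(t): return pickle.load(open(f'{t}.pkl','rb'))
E
python3 - <<'E'
from h import *
for n in ['scene','top','wrist']:
    d=snap(n,n+'0'); print(n,[k for k in d],np.round(d['T'],3).tolist(),d['mtx'])
print(ctrl.get_obs())
E
```

```text
scene ['color', 'mtx', 'T'] [[-0.238, -0.803, 0.546, 1.115], [0.971, -0.199, 0.131, 0.054], [0.003, 0.561, 0.828, 0.896], [0.0, 0.0, 0.0, 1.0]] [[496.55180833   0.         328.80253434]
 [  0.         496.55180833 231.2484985 ]
 [  0.           0.           1.        ]]
top ['color', 'mtx', 'T'] [[0.001, 0.977, -0.213, 0.388], [-1.0, 0.0, -0.004, -0.052], [-0.004, 0.213, 0.977, 1.043], [0.0, 0.0, 0.0, 1.0]] [[545.71435236   0.         315.12642694]
 [  0.         545.71435236 238.57258567]
 [  0.           0.           1.        ]]
wrist ['color', 'mtx', 'T'] [[0.299, -0.914, -0.275, 0.116], [0.954, 0.286, 0.088, 0.619], [-0.002, -0.289, 0.957, 0.373], [0.0, 0.0, 0.0, 1.0]] [[396.81338494   0.         318.11798198]
 [  0.         396.81338494 240.15794488]
 [  0.           0.           1.        ]]
{'t': 0.15, 'q': array([ 1.14799259e+00,  5.32564837e-02,  1.61396685e+00, -2.64591028e-05,
        1.47599124e+00, -1.19010123e-01]), 'dq': array([ 0.00189568, -0.00197415, -0.00359263, -0.0004346 , -0.00236266,
       -0.00131624]), 'effort': array([-2.84951202e-04, -3.94242489e+01, -3.70720983e+01, -1.08266993e-04,
        4.66924263e-03,  8.25474473e-06]), 'tool_pos': array([0.18677832, 0.59593562, 0.23032066]), 'tool_rot': array([-4.75299070e-01, -3.10501556e+00,  2.46553906e-03]), 'contact_force': array([0.65685733, 0.68460545, 0.85311437]), 'wrist_torque': array([0.02411772, 0.03215724, 0.06548762]), 'opening': 0.08551077455274941}
```

View pics/scene0.png

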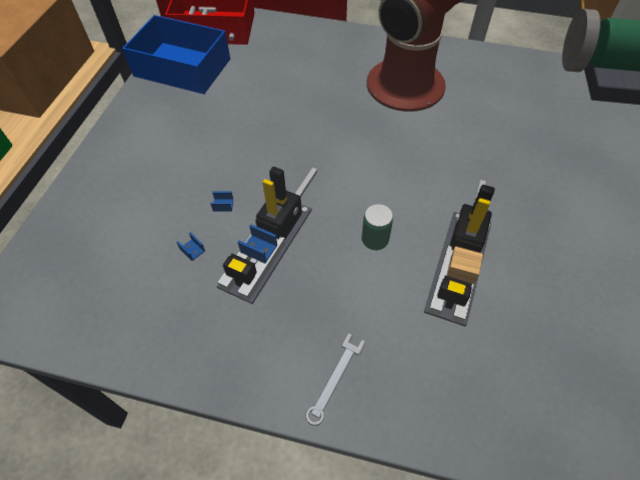

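View pics/top0.png

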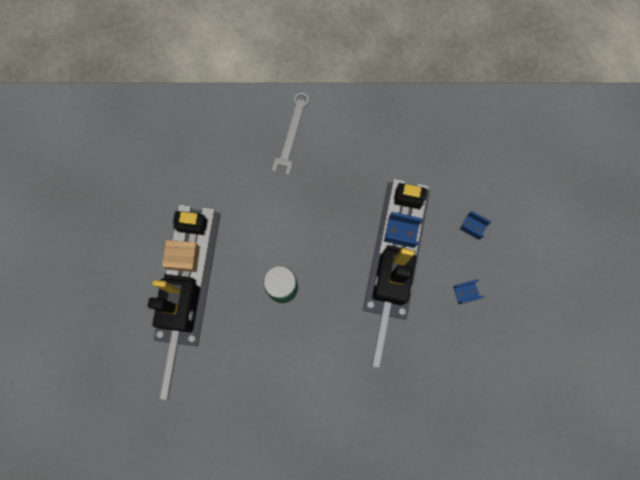

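View pics/wrist0.png

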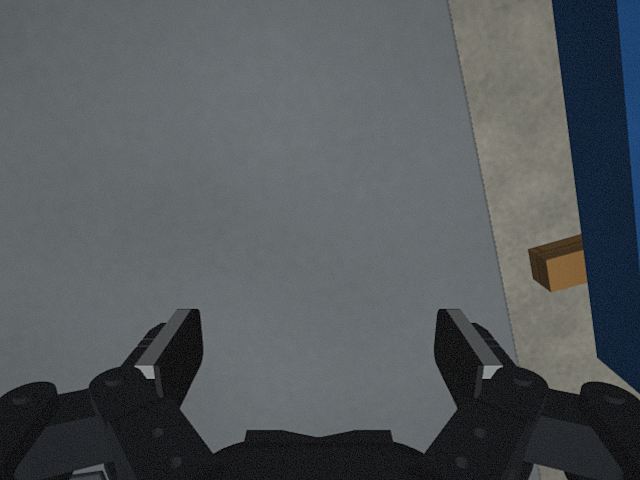

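The channel clamp is at scene (265,235) and top (400,255). The wooden-block clamp is at scene (465,250) and top (185,270). Next I'll enlarge both views of the channel clamp.

```bash
python3 - <<'E'
from h import *
a=cv2.imread('pics/scene0.png')[155:305,210:330]; cv2.imwrite('pics/sc_crop.png',cv2.resize(a,None,fx=4,fy=4,interpolation=cv2.INTER_CUBIC))
a=cv2.imread('pics/top0.png')[170:320,340:460]; cv2.imwrite('pics/top_crop.png',cv2.resize(a,None,fx=4,fy=4,interpolation=cv2.INTER_CUBIC))
E
```

```text
(no output)
```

View pics/sc_crop.png

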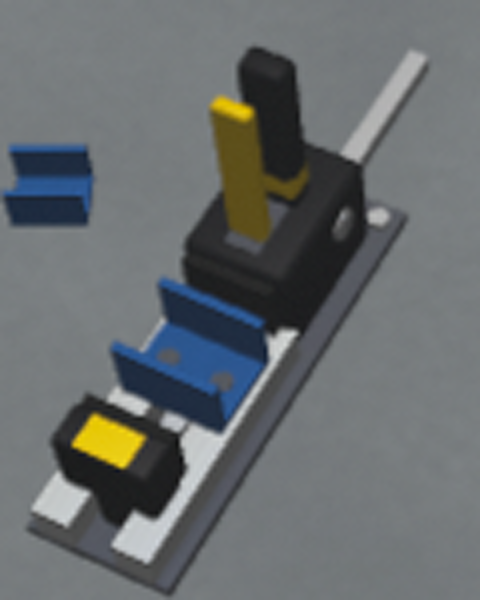

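View pics/top_crop.png

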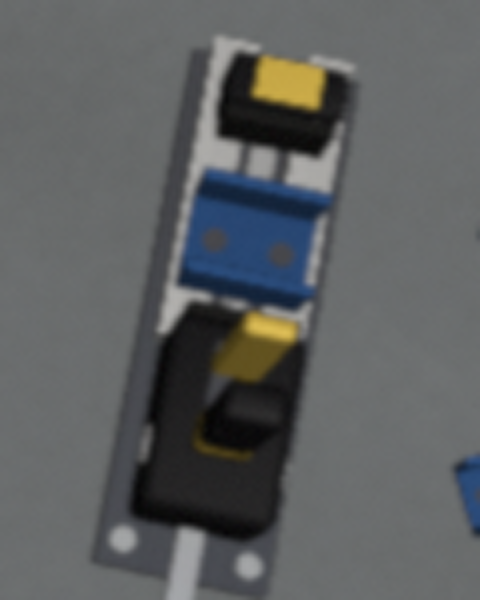

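```bash
python3 - <<'E'
from h import *
s=load('scene0');t=load('top0')
S=lambda c:ray(s,210+(c[0]+.5)/4-.5,155+(c[1]+.5)/4-.5)
Tt=lambda c:ray(t,340+(c[0]+.5)/4-.5,170+(c[1]+.5)/4-.5)
for n,a,b in [('trig top',(234,106),(271,326)),('grip top',(270,58),(254,400)),('jawyellow',(108,441),(290,83)),('bolt R',(378,216),(249,566)),('base corner far-left?',(30,526),(352,75)),('base corner near', (172,592),(195,48)),('base corner rear R',(405,213),(97,560)),('chan topcorner',(120,347),(331,200)),('chan tc2',(222,427),(205,170)),('chan rear tc',(160,280),(316,291)),('chan rear tc2',(266,325),(182,268))]:
    x,e=tri([S(a),Tt(b)]);print(n,np.round(x*1000,1),np.round(np.array(e)*1000,1))
E
```

```text
trig top [ 556.1 -198.   175.3] [0.2 0.2]
grip top [ 525.4 -189.6  177.7] [0.3 0.3]
jawyellow [ 690.3 -228.2   73.9] [0.2 0.2]
bolt R [ 471.5 -186.3   -7.6] [27.9 27.9]
base corner far-left? [ 713.9 -270.5   11.6] [0.5 0.5]
base corner near [ 729.3 -192.8    6.3] [1. 1.]
base corner rear R [ 476.2 -140.5    6.4] [0. 0.]
chan topcorner [ 635.3 -244.2   68.8] [1.5 1.5]
chan tc2 [ 655.3 -188.5   46.7] [2.8 2.8]
chan rear tc [ 592.7 -236.6   69.9] [0.4 0.4]
chan rear tc2 [ 604.1 -176.7   66.9] [0.1 0.1]
```

```bash
cat >> h.py <<'E'
from scipy.spatial.transform import Rotation as R
def rel(target,ang_deg):
    """shift cm & turn deg for target TCP, tool y along heading ang (mod 180), pointing down"""
    o=ctrl.get_obs();R0=R.from_rotvec(o['tool_rot']);p=o['tool_pos']
    best=None
    for k in (0,180):
        a=np.radians(ang_deg+k);y=np.array([np.cos(a),np.sin(a),0]);z=np.array([0,0,-1.]);x=np.cross(y,z)
        Rt=R.from_matrix(np.c_[x,y,z]);tv=(R0.inv()*Rt).as_rotvec(degrees=True)
        print(k,'shift cm',np.round(R0.inv().apply(np.array(target)-p)*100,2),'turn',np.round(tv,1),'q6',o['q'][5],'t',o['t'])
E
python3 - <<'E'
from h import *
print(R.from_rotvec(ctrl.get_obs()['tool_rot']).as_matrix().round(3))
rel([.47,-.18,.30],-11.9)
E
```

```text
[[-0.954  0.299 -0.001]
 [ 0.299  0.954 -0.001]
 [ 0.    -0.002 -1.   ]]
0 shift cm [-50.24 -65.58  -6.87] turn [-0.1  0.1 84.5] q6 -0.11901012264192053 t 0.15
180 shift cm [-50.24 -65.58  -6.87] turn [ -0.1  -0.1 -95.5] q6 -0.11901012264192053 t 0.15
```

Call:
play_rows(
  motion=[
    [[-1, -3.5, -4, -4, 0, 0, 5], [-1, -7, -8, -6.9, 0, 0, 10], [-1, -10.5, -12, -6.9, 0, 0, 15], [-1, -14, -16, -6.9, 0, 0, 20], [-1, -17.5, -20, -6.9, 0, 0, 26], [-1, -21, -24, -6.9, 0, 0, 32], [-1, -24.5, -28, -6.9, 0, 0, 38], [-1, -28, -32, -6.9, 0, 0, 44], [-1, -31.5, -36, -6.9, 0, 0, 50], [-1, -35, -40, -6.9, 0, 0, 56], [-1, -38.5, -44, -6.9, 0, 0, 62], [-1, -42, -48, -6.9, 0, 0, 68], [-1, -45.5, -52, -6.9, 0, 0, 74], [-1, -49, -56, -6.9, 0, 0, 80], [-1, -52.5, -60.2, -6.9, 0, 0, 84.5], [-1, -56.3, -64.7, -6.9, 0, 0, 84.5], [-1, -56.3, -64.7, -6.9, 0, 0, 84.5], [-1, -56.3, -64.7, -6.9, 0, 0, 84.5]],
  ],
  newtons=50,
)

```text
t: 2.4
tool_pos: [0.5302, -0.1896, 0.2997]
tool_rot: [-2.44, -1.978, 0.003]
contact_force: [-0.3, 0.3, -0.4]
opening: 0.0852
```

```bash
python3 - <<'E'
from h import *
snap('wrist','wrist1');rel([.5305,-.1915,.30],-11.9)
o=ctrl.get_obs();print(o['tool_pos'],o['q'])
E
```

```text
0 shift cm [-0.23  0.08  0.  ] turn [-0.1  0.1  0. ] q6 -0.26684692303948304 t 2.45
180 shift cm [-0.23  0.08  0.  ] turn [-1.0e-01 -1.0e-01 -1.8e+02] q6 -0.26684692303948304 t 2.45
[ 0.5302084  -0.18904858  0.30004686] [-4.74050796e-01 -1.26442760e-01  1.67391413e+00 -1.30449300e-03
  1.59467389e+00 -2.66846923e-01]
```

View pics/wrist1.png

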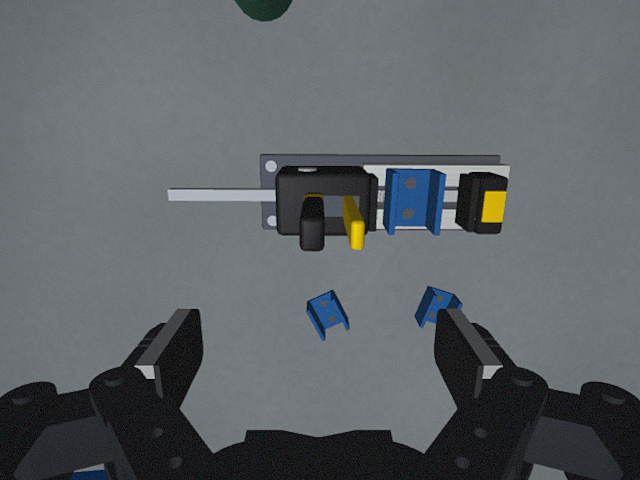

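```bash
python3 - <<'E'
from h import *
a=cv2.imread('pics/wrist1.png')[140:270,255:415]; cv2.imwrite('pics/w_crop.png',cv2.resize(a,None,fx=4,fy=4,interpolation=cv2.INTER_CUBIC))
w=load('wrist1');s=load('scene0');t=load('top0')
c=lambda d,u0,v0,p:ray(d,u0+(p[0]+.5)/4-.5,v0+(p[1]+.5)/4-.5)
E
```

```text
(no output)
```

View pics/w_crop.png

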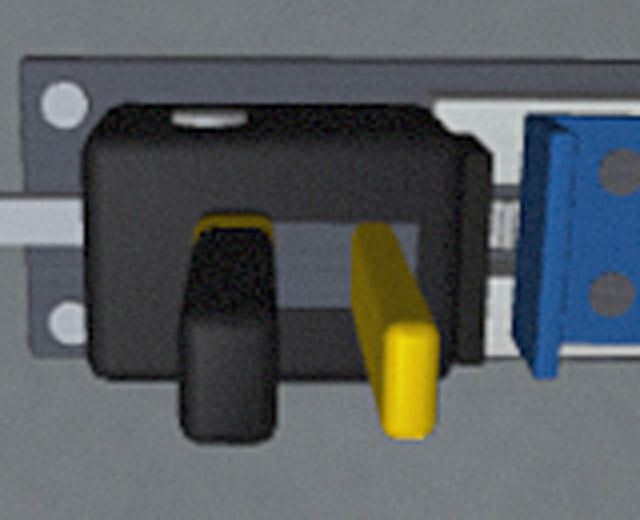

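```bash
python3 - <<'E'
from h import *
w=load('wrist1');s=load('scene0');t=load('top0')
c=lambda d,u0,v0,p:ray(d,u0+(p[0]+.5)/4-.5,v0+(p[1]+.5)/4-.5)
for n,a,b,e in [('trig',(411,380),(234,106),(271,326)),('grip',(228,381),(270,58),(254,400))]:
    W=c(w,255,140,a);S=c(s,210,155,b);T=c(t,340,170,e)
    for l in ([W,S],[W,T],[W,S,T]):
        x,er=tri(l);print(n,np.round(x*1000,1),np.round(np.array(er)*1000,1))
f=lambda p:(lambda o:o[0]+o[1]*(.175-o[0][2])/o[1][2])(c(w,255,140,p))
tr=f((411,380));gr=f((228,381));print(tr,gr,'outer trig',f((437,380)),'outer grip',f((182,381)))
d=tr-gr;print(np.degrees(np.arctan2(d[1],d[0])),np.linalg.norm(d))
for v in [(262,155),(500,156)]:print(atz(w,*v,.008))
E
```

```text
trig [ 555.9 -197.7  175. ] [0.2 0.2]
trig [ 556.2 -198.2  173.7] [0.4 0.4]
trig [ 556.  -197.8  175.1] [0.4 0.1 0.4]
grip [ 524.6 -190.1  176.8] [0.4 0.4]
grip [ 525.  -189.4  181. ] [0. 0.]
grip [ 525.1 -189.9  177.6] [0.6 0.5 0.4]
[ 0.55590023 -0.19745406  0.175     ] [ 0.52449679 -0.19103544  0.175     ] outer trig [ 0.56035549 -0.19839111  0.175     ] outer grip [ 0.51660932 -0.18937651  0.175     ]
-11.551714675650656 0.032052686396103154
[ 0.47818854 -0.13935736  0.008     ]
[ 0.72800178 -0.19306018  0.008     ]
```

Call:
play_rows(
  motion=[
    [[-1, -0.3, 0.04, 0, 0, 0, 0], [-1, -0.3, 0.04, 4, 0, 0, 0], [-1, -0.3, 0.04, 8, 0, 0, 0], [-1, -0.3, 0.04, 12, 0, 0, 0], [-1, -0.3, 0.04, 15, 0, 0, 0], [-1, -0.3, 0.04, 17.5, 0, 0, 0], [-1, -0.3, 0.04, 17.5, 0, 0, 0], [-1, -0.3, 0.04, 17.5, 0, 0, 0]],
  ],
)

```text
t: 3.45
tool_pos: [0.5305, -0.1921, 0.1266]
tool_rot: [2.437, 1.979, -0.001]
contact_force: [0.4, 0.0, 0.3]
opening: 0.0851
```

```bash
python3 - <<'E'
from h import *
snap('wrist','wrist2');rel([.530,-.192,.125],-11.8)
E
```

```text
0 shift cm [ 0.02 -0.09  0.21] turn [ 0.1  0.1 -0. ] q6 -0.2718383479145201 t 3.5
180 shift cm [ 0.02 -0.09  0.21] turn [  0.2  -0.2 180. ] q6 -0.2718383479145201 t 3.5
```

View pics/wrist2.png

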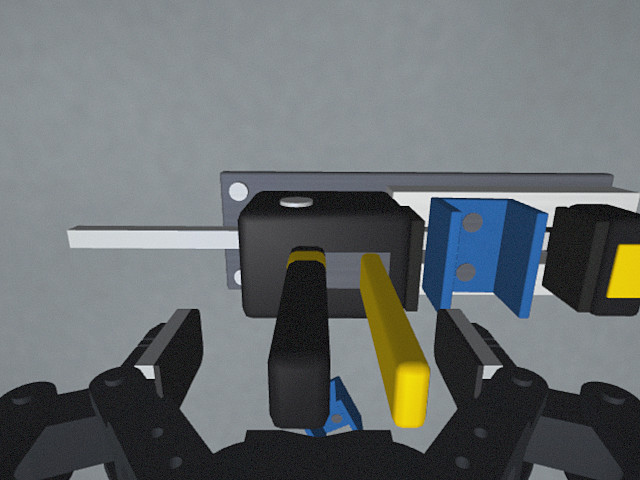

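The grip (300,390) and trigger (411,390) both stand between the open fingers, at (185,340) and (455,340). First squeeze.

Call:
play_rows(
  motion=[
    [[1, 0, -0.05, 0.15, 0, 0, 0], [1, 0, -0.05, 0.15, 0, 0, 0], [1, 0, -0.05, 0.15, 0, 0, 0], [1, 0, -0.05, 0.15, 0, 0, 0], [1, 0, -0.05, 0.15, 0, 0, 0], [1, 0, -0.05, 0.15, 0, 0, 0], [1, 0, -0.05, 0.15, 0, 0, 0], [1, 0, -0.05, 0.15, 0, 0, 0]],
  ],
  newtons=50,
)

```text
t: 4.5
tool_pos: [0.5302, -0.1925, 0.1311]
tool_rot: [2.437, 1.979, -0.002]
contact_force: [-14.5, 6.1, 22.9]
opening: 0.0284
```

```bash
python3 - <<'E'
from h import *
snap('wrist','wrist3');o=ctrl.get_obs();print(o['contact_force'],o['opening'],o['tool_pos'])
E
```

```text
[-14.9656801    6.17980879  23.46251716] 0.028462138909727205 [ 0.53019398 -0.19245243  0.13107212]
```

View pics/wrist3.png

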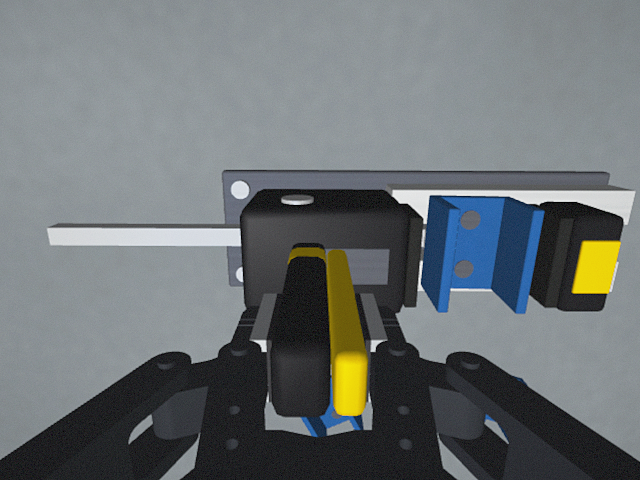

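Call:
play_rows(
  motion=[
    [[-1, 0, 0, 0.1, 0, 0, 0], [-1, 0, 0, 0.2, 0, 0, 0], [-1, 0, 0, 0.2, 0, 0, 0], [-1, 0, 0, 0.2, 0, 0, 0], [-1, 0, 0, 0.2, 0, 0, 0], [-1, 0, 0, 0.2, 0, 0, 0], [-1, 0, 0, 0.2, 0, 0, 0], [-1, 0, 0, 0.2, 0, 0, 0], [-1, 0, 0, 0.2, 0, 0, 0], [-1, 0, 0, 0.2, 0, 0, 0]],
  ],
)

```text
t: 5.8
tool_pos: [0.5302, -0.1924, 0.1291]
tool_rot: [2.437, 1.979, -0.002]
contact_force: [-0.7, 0.0, -0.5]
opening: 0.0854
```

```bash
python3 - <<'E'
from h import *
snap('wrist','wrist4');rel([.530,-.192,.125],-11.8);print(ctrl.get_obs()['contact_force'])
E
```

```text
0 shift cm [ 0.04 -0.03  0.41] turn [ 0.   0.1 -0.1] q6 -0.2714581047333713 t 5.85
180 shift cm [ 0.04 -0.03  0.41] turn [ 2.000e-01 -1.000e-01  1.799e+02] q6 -0.2714581047333713 t 5.85
[-0.16858606 -0.73943506  1.16094935]
```

View pics/wrist4.png

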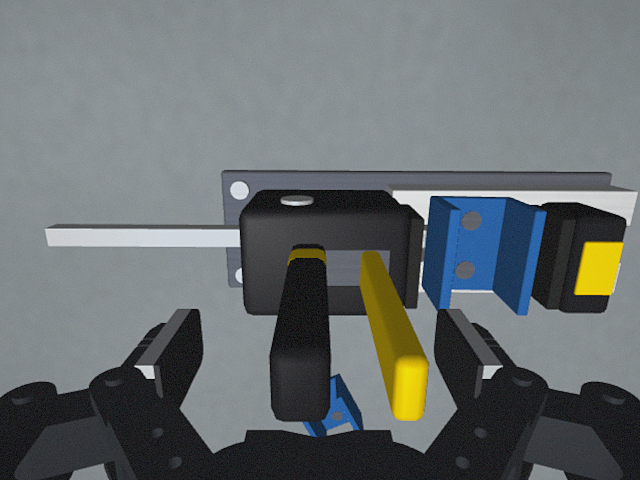

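The trigger sprang back. The bar's end moved from column 68 to 46, so the jaw advanced. Second squeeze.

Call:
play_rows(
  motion=[
    [[1, 0, 0, 0.3, 0, 0, 0], [1, 0, 0, 0.2, 0, 0, 0], [1, 0, 0, 0.1, 0, 0, 0], [1, 0, 0, 0, 0, 0, 0], [1, 0, 0, 0, 0, 0, 0], [1, 0, 0, 0, 0, 0, 0], [1, 0, 0, 0, 0, 0, 0], [1, 0, 0, 0, 0, 0, 0]],
  ],
  newtons=50,
)

```text
t: 6.85
tool_pos: [0.5302, -0.1924, 0.1306]
tool_rot: [2.438, 1.978, -0.002]
contact_force: [-4.8, 2.6, 7.2]
opening: 0.0285
```

```bash
python3 - <<'E'
from h import *
snap('wrist','wrist5');o=ctrl.get_obs();print(o['contact_force'],o['opening'],o['tool_pos'])
E
```

```text
[-4.24563731  2.86855891  7.50117212] 0.02818105950918648 [ 0.5301459  -0.19236611  0.13053959]
```

View pics/wrist5.png

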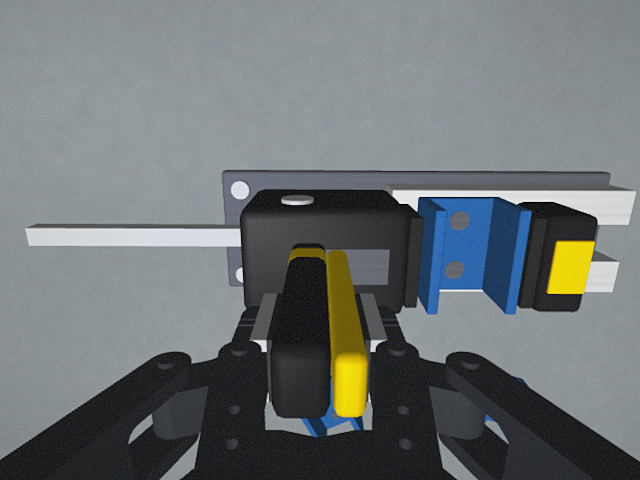

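It was a full stroke (opening 28 mm). The jaw has now pushed the channel close to the head pad. Release, then squeeze a third time.

Call:
play_rows(
  motion=[
    [[-1, 0, 0, 0.1, 0, 0, 0], [-1, 0, 0, 0.1, 0, 0, 0], [-1, 0, 0, 0.1, 0, 0, 0], [-1, 0, 0, 0.1, 0, 0, 0], [-1, 0, 0, 0.1, 0, 0, 0], [-1, 0, 0, 0.1, 0, 0, 0], [-1, 0, 0, 0.1, 0, 0, 0], [-1, 0, 0, 0.1, 0, 0, 0], [-1, 0, 0, 0.1, 0, 0, 0], [1, 0, 0, 0.1, 0, 0, 0], [1, 0, 0, 0, 0, 0, 0], [1, 0, 0, 0, 0, 0, 0], [1, 0, 0, 0, 0, 0, 0], [1, 0, 0, 0, 0, 0, 0], [1, 0, 0, 0, 0, 0, 0], [1, 0, 0, 0, 0, 0, 0], [1, 0, 0, 0, 0, 0, 0]],
  ],
  newtons=50,
)

```text
t: 9.02
tool_pos: [0.5303, -0.1924, 0.1344]
tool_rot: [2.439, 1.978, -0.003]
contact_force: [-10.5, 5.3, 16.8]
opening: 0.0287
```

```bash
python3 - <<'E'
from h import *
snap('wrist','wrist6');o=ctrl.get_obs();print(o['contact_force'],o['opening'],o['tool_pos'])
E
```

```text
[-12.38319243   4.80801009  16.10755269] 0.02832153011780719 [ 0.53023396 -0.19239764  0.1344215 ]
```

View pics/wrist6.png

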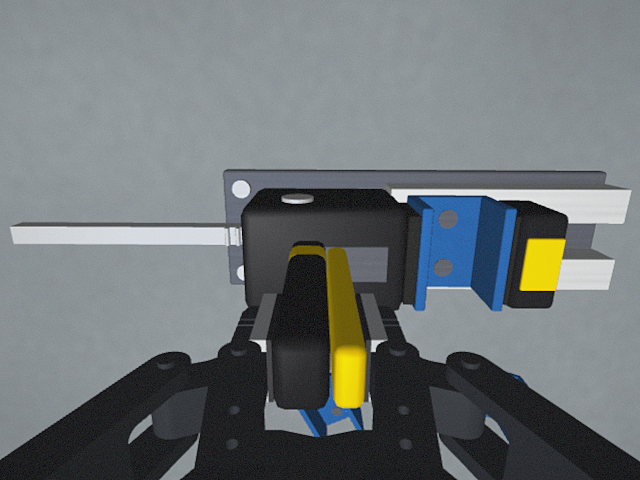

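Full stroke again, and the channel now sits against the head pad (column 415) with the pad looking compressed. Fourth squeeze.

Call:
play_rows(
  motion=[
    [[-1, 0, 0, 0.4, 0, 0, 0], [-1, 0, 0, 0.6, 0, 0, 0], [-1, 0, 0, 0.6, 0, 0, 0], [-1, 0, 0, 0.6, 0, 0, 0], [-1, 0, 0, 0.6, 0, 0, 0], [-1, 0, 0, 0.6, 0, 0, 0], [-1, 0, 0, 0.6, 0, 0, 0], [-1, 0, 0, 0.6, 0, 0, 0], [-1, 0, 0, 0.6, 0, 0, 0], [1, 0, 0, 0.6, 0, 0, 0], [1, 0, 0, 0.5, 0, 0, 0], [1, 0, 0, 0.4, 0, 0, 0], [1, 0, 0, 0.3, 0, 0, 0], [1, 0, 0, 0.3, 0, 0, 0], [1, 0, 0, 0.3, 0, 0, 0], [1, 0, 0, 0.3, 0, 0, 0], [1, 0, 0, 0.3, 0, 0, 0]],
  ],
  newtons=50,
)

```text
t: 11.2
tool_pos: [0.5334, -0.193, 0.1332]
tool_rot: [2.434, 1.973, 0.006]
contact_force: [9.1, -1.0, -0.7]
opening: 0.0342
```

```bash
python3 - <<'E'
from h import *
snap('wrist','wrist7');o=ctrl.get_obs();print(o['contact_force'],o['opening'],o['tool_pos'])
E
```

```text
[ 9.31946132 -0.63028423 -1.507328  ] 0.034601140925504315 [ 0.53338056 -0.19306513  0.13318156]
```

View pics/wrist7.png

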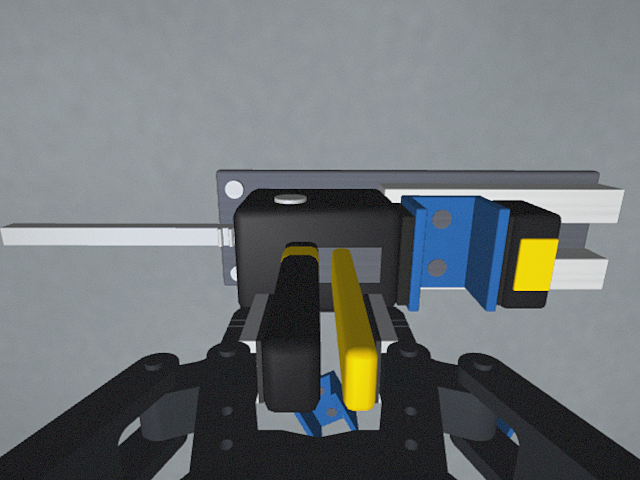

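The trigger stopped part-way (opening 34.5 mm) and the jaw only crept, so it's gripping. I'll release and squeeze once more to confirm.

Call:
play_rows(
  motion=[
    [[1, 0, 0, 0, 0, 0, 0], [1, 0, 0, 0, 0, 0, 0], [-1, 0, 0, 0, 0, 0, 0], [-1, 0, -0.1, 0.3, 0, 0, 0], [-1, 0, -0.1, 0.3, 0, 0, 0], [-1, 0, -0.1, 0.3, 0, 0, 0], [-1, 0, -0.1, 0.3, 0, 0, 0], [-1, 0, -0.1, 0.3, 0, 0, 0], [-1, 0, -0.1, 0.3, 0, 0, 0], [-1, 0, -0.1, 0.3, 0, 0, 0], [-1, 0, -0.1, 0.3, 0, 0, 0]],
  ],
)

```text
t: 12.62
tool_pos: [0.5324, -0.1929, 0.1302]
tool_rot: [2.434, 1.973, 0.006]
contact_force: [0.0, -0.3, 0.1]
opening: 0.0853
```

```bash
python3 - <<'E'
from h import *
snap('wrist','wrist8');o=ctrl.get_obs();print(o['contact_force'],o['opening'],o['tool_pos'])
rel([.5325,-.1925,.126],-11.8)
E
```

```text
[-0.76870921 -0.42701305  0.35028382] 0.08560991609852332 [ 0.53242363 -0.19288537  0.13017974]
0 shift cm [ 0.04 -0.    0.42] turn [ 0.5  0.1 -0.1] q6 -0.27085437069746837 t 12.675
180 shift cm [ 0.04 -0.    0.42] turn [  0.2  -0.8 179.9] q6 -0.27085437069746837 t 12.675
```

View pics/wrist8.png

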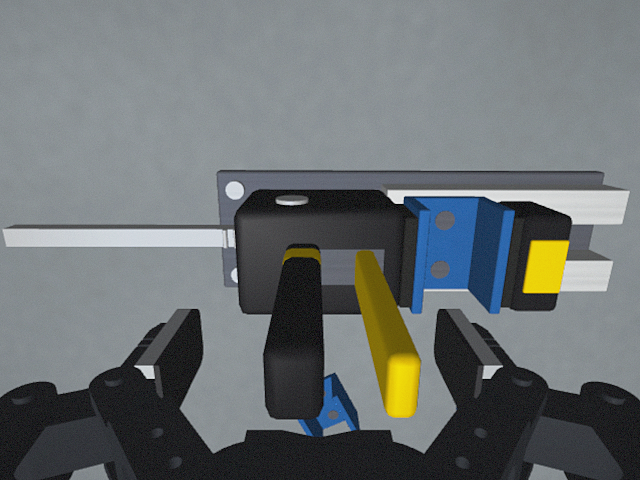

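Call:
play_rows(
  motion=[
    [[1, 0, 0.05, 0.3, 0.5, 0, 0], [1, 0, 0.05, 0.2, 0.5, 0, 0], [1, 0, 0.05, 0.1, 0.5, 0, 0], [1, 0, 0.1, 0, 0.5, 0, 0], [1, 0, 0.1, 0, 0.5, 0, 0], [1, 0, 0.1, 0, 0.5, 0, 0], [1, 0, 0.1, 0, 0.5, 0, 0], [1, 0, 0.1, 0, 0.5, 0, 0], [1, 0, 0.1, 0, 0.5, 0, 0], [1, 0, 0.1, 0, 0.5, 0, 0]],
  ],
  newtons=55,
)

```text
t: 13.92
tool_pos: [0.5333, -0.193, 0.1307]
tool_rot: [2.439, 1.978, -0.003]
contact_force: [-5.4, 2.7, 5.3]
opening: 0.0345
```

```bash
python3 - <<'E'
from h import *
snap('wrist','wrist9');o=ctrl.get_obs();print(o['contact_force'],o['opening'],o['tool_pos'])
E
```

```text
[-4.25630282  1.94130823  3.96974284] 0.03448321802826661 [ 0.53328639 -0.19296402  0.13073836]
```

View pics/wrist9.png

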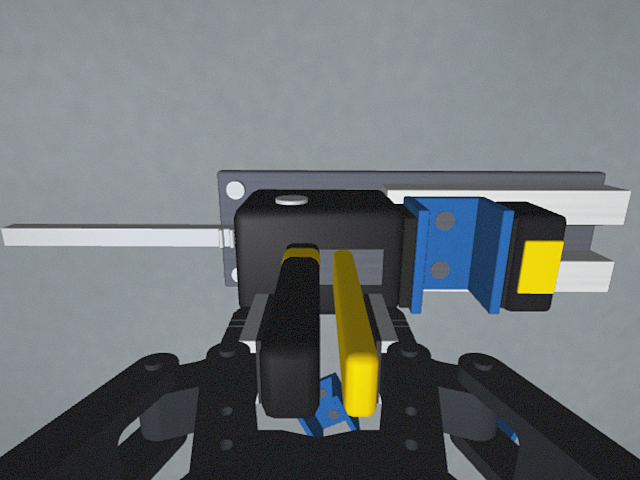

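The trigger stopped at the same place (34.5 mm), and the jaw hardly moved. Release, then lift clear.

Call:
play_rows(
  motion=[
    [[1, 0, 0, 0, 0, 0, 0], [-1, 0, 0, 0, 0, 0, 0], [-1, 0, 0, 0, 0, 0, 0], [-1, 0, -0.1, 0, 0, 0, 0], [-1, 0, -0.1, 0, 0, 0, 0], [-1, 0, -0.1, 0, 0, 0, 0], [-1, 0, -0.1, 0, 0, 0, 0], [-1, 0, -0.1, 0, 0, 0, 0], [-1, 0, -0.1, 0, 0, 0, 0], [-1, 0, -0.1, 0, 0, 0, 0]],
  ],
)

```text
t: 15.22
tool_pos: [0.5323, -0.1928, 0.1307]
tool_rot: [2.439, 1.977, -0.003]
contact_force: [-0.7, -1.0, 0.6]
opening: 0.0855
```

```bash
python3 - <<'E'
from h import *
d=snap('wrist','wrist10');o=ctrl.get_obs();print(o['contact_force'],o['opening'],o['tool_pos'])
e=load('wrist8')
cv2.imwrite('pics/cmp.png',np.vstack([e['color'][160:330],d['color'][160:330],load('wrist9')['color'][160:330]])[:,:,::-1])
E
```

```text
[ 0.63828946  0.55634151 -0.37772855] 0.08535390053742518 [ 0.53229807 -0.19276836  0.13073737]
```

View pics/cmp.png

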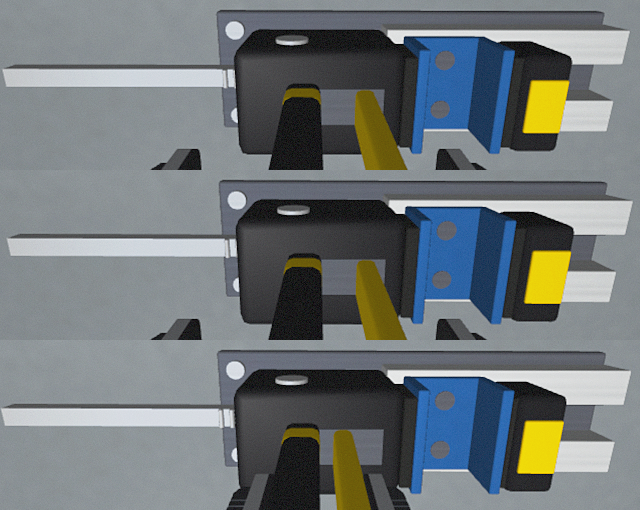

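After release the jaw eases back by a millimetre or two. I'll lift to the earlier viewpoint to check whether the pad is really still compressed.

Call:
play_rows(
  motion=[
    [[-1, 0, 0, -3, 0, 0, 0], [-1, 0, 0, -7, 0, 0, 0], [-1, 0, 0, -12, 0, 0, 0], [-1, 0.33, -0.28, -17, 0, 0, 0], [-1, 0.33, -0.28, -17, 0, 0, 0], [-1, 0.33, -0.28, -17, 0, 0, 0]],
  ],
)

```text
t: 16.02
tool_pos: [0.5301, -0.1885, 0.3003]
tool_rot: [2.439, 1.978, -0.003]
contact_force: [-0.0, -0.1, -0.6]
opening: 0.0857
```

```bash
python3 - <<'E'
from h import *
d=snap('wrist','wrist11');e=load('wrist1');snap('top','top11');snap('scene','scene11')
f=lambda d:cv2.resize(np.ascontiguousarray(d['color'][150:245,350:520]),None,fx=4.5,fy=3.1,interpolation=cv2.INTER_CUBIC)
cv2.imwrite('pics/cmp2.png',np.vstack([f(e),f(d)])[:,:,::-1])
print(ctrl.get_obs()['tool_pos'])
E
```

```text
[ 0.52954424 -0.18821781  0.29837972]
```

View pics/cmp2.png

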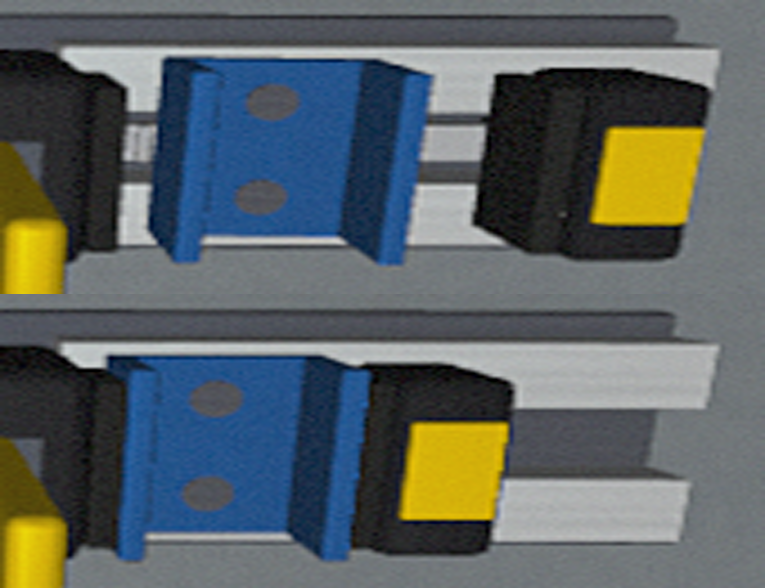

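View pics/wrist11.png

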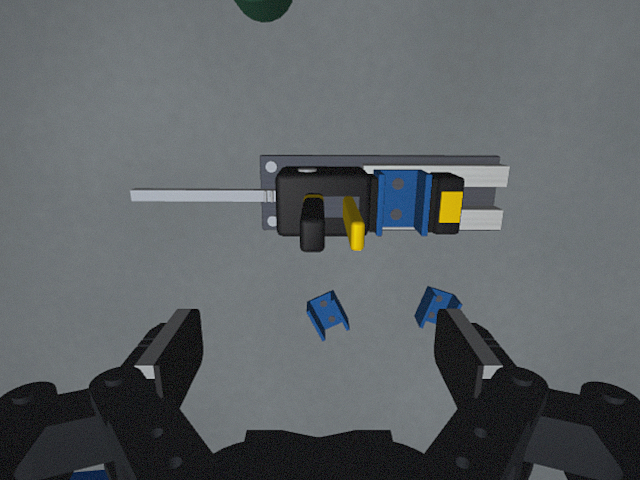

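```bash
python3 - <<'E'
from h import *
d=load('wrist11');e=load('wrist1')
def f(d,u0):
    a=np.ascontiguousarray(d['color'][160:245,u0:u0+75]).astype(float)
    a=255*(np.clip(a/255,0,1)**.45); return cv2.resize(a.astype(np.uint8),None,fx=7,fy=7,interpolation=cv2.INTER_CUBIC)
cv2.imwrite('pics/j1.png',f(e,445)[:,:,::-1]);cv2.imwrite('pics/j2.png',f(d,410)[:,:,::-1])
E
```

```text
(no output)
```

View pics/j1.png

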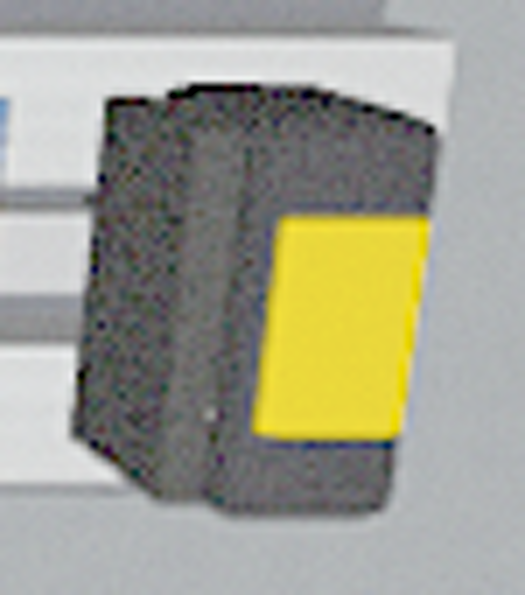

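View pics/j2.png

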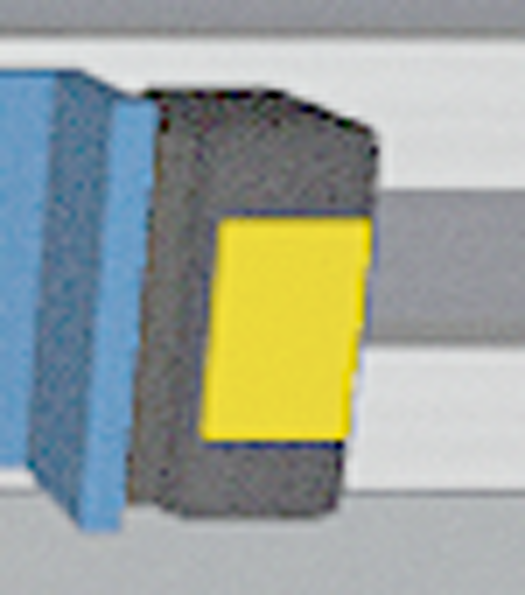

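Measured against the first view, the pad is still compressed by about 2.6 mm: channel face to yellow mark is 72 px here, and pad edge to yellow mark was 90 px then, both at 7x enlargement. I'll hold for a second to check for creep.

Call:
play_rows(
  motion=[
    [[-1, 0, 0, 0, 0, 0, 0], [-1, 0, 0, 0, 0, 0, 0], [-1, 0, 0, 0, 0, 0, 0], [-1, 0, 0, 0, 0, 0, 0], [-1, 0, 0, 0, 0, 0, 0], [-1, 0, 0, 0, 0, 0, 0], [-1, 0, 0, 0, 0, 0, 0], [-1, 0, 0, 0, 0, 0, 0], [-1, 0, 0, 0, 0, 0, 0], [-1, 0, 0, 0, 0, 0, 0], [-1, 0, 0, 0, 0, 0, 0], [-1, 0, 0, 0, 0, 0, 0]],
  ],
)

```text
t: 17.68
tool_pos: [0.5295, -0.1882, 0.2983]
tool_rot: [-2.439, -1.977, 0.005]
contact_force: [0.2, 0.3, 0.2]
opening: 0.0853
```

```bash
python3 - <<'E'
from h import *
snap('wrist','wrist12');snap('top','top12');snap('scene','scene12')
for v in ['wrist','top','scene']:
  for t in ([ 'wrist1','wrist11','wrist12'] if v=='wrist' else [v+'0',v+'11',v+'12']):
    d=load(t);h=cv2.cvtColor(d['color'],cv2.COLOR_RGB2HSV)
    m=cv2.inRange(h,(22,120,100),(35,255,255));n,l,s,c=cv2.connectedComponentsWithStats(m)
    print(t,[(tuple(c[i].round(1)),int(s[i,4])) for i in range(1,n) if s[i,4]>20 ])
d=load('top12');a=np.ascontiguousarray(d['color'][170:320,340:460]);cv2.imwrite('pics/t12.png',cv2.resize(a,None,fx=4,fy=4,interpolation=cv2.INTER_CUBIC)[:,:,::-1])
E
```

```text
wrist1 [((np.float64(493.2), np.float64(206.4)), 687), ((np.float64(353.8), np.float64(229.9)), 562)]
wrist11 [((np.float64(450.2), np.float64(206.4)), 690), ((np.float64(353.9), np.float64(230.8)), 557)]
wrist12 [((np.float64(452.3), np.float64(207.4)), 695), ((np.float64(355.5), np.float64(231.8)), 563)]
top0 [((np.float64(411.7), np.float64(190.3)), 181), ((np.float64(187.7), np.float64(217.7)), 189), ((np.float64(406.8), np.float64(252.1)), 85), ((np.float64(159.8), np.float64(283.9)), 90)]
top11 [((np.float64(187.8), np.float64(217.8)), 196), ((np.float64(403.3), np.float64(256.1)), 167), ((np.float64(164.2), np.float64(286.1)), 157)]
top12 [((np.float64(187.8), np.float64(217.8)), 196), ((np.float64(403.2), np.float64(256.2)), 165), ((np.float64(164.2), np.float64(286.1)), 157)]
scene0 [((np.float64(267.9), np.float64(182.1)), 51), ((np.float64(483.7), np.float64(201.0)), 58), ((np.float64(236.8), np.float64(264.7)), 158), ((np.float64(456.2), np.float64(286.9)), 173)]
scene11 [((np.float64(267.9), np.float64(182.1)), 51), ((np.float64(483.7), np.float64(201.0)), 58), ((np.float64(247.8), np.float64(248.8)), 150), ((np.float64(456.2), np.float64(286.9)), 173)]
scene12 [((np.float64(267.9), np.float64(182.1)), 51), ((np.float64(483.7), np.float64(201.0)), 58), ((np.float64(247.9), np.float64(248.8)), 151), ((np.float64(456.2), np.float64(286.9)), 173)]
```

View pics/scene12.png

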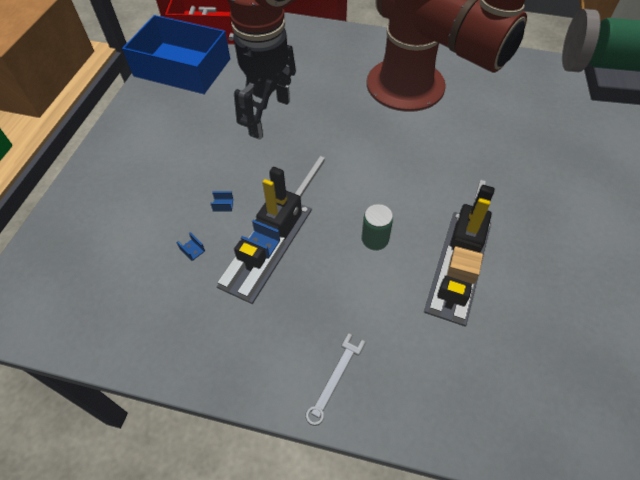

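The jaw doesn't creep: its mark stays at scene (247.9,248.8). The trigger is back at its starting pixel and the spare clamp hasn't moved, so I'm handing in.

```bash
python3 - <<'E'
from station import ctrl
print(ctrl.finish_job(), ctrl.get_obs()['t'])
E
```

```text
the job is handed in; nothing more can be done
the job is handed in; nothing more can be done
```

The channel is clamped, and I handed the job in at about 18 s, with the open gripper about 12 cm above the trigger tops.

I squeezed the trigger five times. The first three were full strokes at 50 N. The fourth (50 N) and a fifth to confirm (55 N) both stopped part-way at a 34.5 mm opening.

**Last checks**
- **Grip on the channel:** the channel sits against the head pad, and the jaw pad is still compressed by about 2.6 mm after release.
- **Holding:** the jaw did not move over a wait of about 1.5 s with the gripper clear.
- **Trigger:** it sprang back to its starting position.
- **Other clamp:** its trigger and jaw mark appear at the same pixels as before, so it was not disturbed.

**What did not go perfectly**
- **Jaw ease-back:** the jaw eased back 1–2 mm each time I let go after squeezes four and five, to about the same place. I took this as springiness in the pad and clamp.
- **Sideways give:** on squeeze four the arm was pushed about 3 mm along the bar when the trigger stopped. The highest external force I read was about 28 N, at the end of squeeze one. I read forces only between moves.

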